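Find and release the latched channel key on the tube warmer

TASK

One of the four identical blue keys on the tube warmer has been left latched down. First tap all four lightly, in order from the robot's left to its right, to feel which one it is, without yet releasing it; then press that key firmly to release it, so that all four stand fully up. Do not press any other key in, and leave the tubes and everything else where they stand.

Things in the scene. Friction and masses are not known exactly. Their poses are not given: they have to be found in the camera images.
- warmer: fixed tube warmer, white case, grey deck 55 mm above the bench, 164 x 254 mm. Origin: centre of its underside; z up, x away from the robot (within 0.3 rad), y to the robot's left along the key row. The four keys stand at own x = -45 mm, y = +75 (left end), +25, -25, -75. Behind, at own x = +48, a well block 36 mm deep, 20 mm high on the deck, with two tubes that reach 93 mm over the bench
- key_a_top (a point): centre of the top of one key's blue cap, 28 x 28 mm; moves with the key: 69 mm above the bench when up, about 65.8 when latched. Black bezel round the cap: 57 mm above the bench. The keys' letters do not follow their order in the row, which changes from run to run: go by positions
- key_a (a joint): how far this key is down, in m: 0 up, about 0.0032 latched, 0.0085 at its stop. Any key's spring: 4 N preload, 0.7 N/mm. A key that is up starts to give at 4 N and must never be 6 mm down (8 N), where its channel switches on
- key_b_top (a point): as key_a_top, for another key
- key_b (a joint): as key_a, for another key. The latched key, whichever it is, starts to give at about 6 N; its catch lets go about 5.5 to 6 mm down (about 8 N) and the key then rises to 0 with the finger
- key_c_top (a point): as key_a_top, for another key
- key_c (a joint): as key_a, for another key. Pressed 8 mm down or to its stop (10 N and more) the latched key is surely released
- key_d_top (a point): as key_a_top, for another key
- key_d (a joint): as key_a, for another key. A tap of 1 to 3 N neither moves nor releases any key and counts as a tap
- tube_1: small clear tube with a yellow cap, 12 mm in diameter, 38 mm tall, loose in a well of the warmer; origin at its underside. Leave it alone
- tube_2: small clear tube with a yellow cap, 12 mm in diameter, 38 mm tall, loose in a well of the warmer; origin at its underside. Leave it alone
- tip_box: blue box of pipette tips with a green deck, 85 x 120 x 59 tall (mm); loose, stands near the warmer; origin at the centre of its underside. Leave it alone
- tube_rack: white tube rack 80 x 150 x 48 tall with a few yellow-capped tubes fixed in it (68 tall in all) (mm); loose, stands near the warmer; origin at the centre of its underside. Leave it alone
- bottle_orange: media bottle, orange cap, 70 in diameter, 150 tall (mm); loose, stands near the warmer; origin at the centre of its underside. Leave it alone
- bottle_blue: media bottle, blue cap, 70 in diameter, 150 tall (mm); loose, stands near the warmer; origin at the centre of its underside. Leave it alone
- dish: flat round covered culture dish, 92 in diameter, 20 tall (mm); loose, stands near the warmer; origin at the centre of its underside. Leave it alone
- marker: felt marker, black with a red cap, lying down, about 130 long, 15 wide, 14 tall (mm); loose, stands near the warmer; origin at the centre of its underside. Leave it alone

How it is judged:
On the way, in this order (a step that is already met when the one before it is completed fails the run):
1. the fingers tap the leftmost key while the latched key is still down (value of joint any of key_a, key_b, key_c, key_d above 0.0025 m and ((contact force between the fingers and key_a above 0.4 N and y of key_a_top in the frame of warmer between 0.05 and 0.1 m) or (contact force between the fingers and key_b above 0.4 N and y of key_b_top in the frame of warmer between 0.05 and 0.1 m) or (contact force between the fingers and key_c above 0.4 N and y of key_c_top in the frame of warmer between 0.05 and 0.1 m) or (contact force between the fingers and key_d above 0.4 N and y of key_d_top in the frame of warmer between 0.05 and 0.1 m))), for 0.02 s.
2. the fingers tap the second key from the left while the latched key is still down (value of joint any of key_a, key_b, key_c, key_d above 0.0025 m and ((contact force between the fingers and key_a above 0.4 N and y of key_a_top in the frame of warmer between 0 and 0.05 m) or (contact force between the fingers and key_b above 0.4 N and y of key_b_top in the frame of warmer between 0 and 0.05 m) or (contact force between the fingers and key_c above 0.4 N and y of key_c_top in the frame of warmer between 0 and 0.05 m) or (contact force between the fingers and key_d above 0.4 N and y of key_d_top in the frame of warmer between 0 and 0.05 m))), for 0.02 s.
3. the fingers tap the third key from the left while the latched key is still down (value of joint any of key_a, key_b, key_c, key_d above 0.0025 m and ((contact force between the fingers and key_a above 0.4 N and y of key_a_top in the frame of warmer between -0.05 and 0 m) or (contact force between the fingers and key_b above 0.4 N and y of key_b_top in the frame of warmer between -0.05 and 0 m) or (contact force between the fingers and key_c above 0.4 N and y of key_c_top in the frame of warmer between -0.05 and 0 m) or (contact force between the fingers and key_d above 0.4 N and y of key_d_top in the frame of warmer between -0.05 and 0 m))), for 0.02 s.
4. the fingers tap the rightmost key while the latched key is still down (value of joint any of key_a, key_b, key_c, key_d above 0.0025 m and ((contact force between the fingers and key_a above 0.4 N and y of key_a_top in the frame of warmer between -0.1 and -0.05 m) or (contact force between the fingers and key_b above 0.4 N and y of key_b_top in the frame of warmer between -0.1 and -0.05 m) or (contact force between the fingers and key_c above 0.4 N and y of key_c_top in the frame of warmer between -0.1 and -0.05 m) or (contact force between the fingers and key_d above 0.4 N and y of key_d_top in the frame of warmer between -0.1 and -0.05 m))), for 0.02 s.
5. the latched key is pressed in with the fingers (((value of joint key_a above 0.0045 m and contact force between the fingers and key_a above 2 N) or (value of joint key_b above 0.0045 m and contact force between the fingers and key_b above 2 N) or (value of joint key_c above 0.0045 m and contact force between the fingers and key_c above 2 N) or (value of joint key_d above 0.0045 m and contact force between the fingers and key_d above 2 N))), for 0.02 s.
At the end, for the whole second after the job is handed in: All four keys are up (each less than 1.2 mm down) and at rest, and each loose thing is within 15 mm of where it started (value of joint each of key_a, key_b, key_c, key_d below 0.0012 m and velocity of joint each of key_a, key_b, key_c, key_d below 0.005 m/s and distance of each of tube_1, tube_2, tip_box, tube_rack, bottle_orange, bottle_blue, dish, marker from where it was at the start of the episode below 0.015 m); the robot touches nothing.
It fails at once if a key that was up is pushed 6 mm down, which switches its channel on (the latched key has less than 6 mm left to go) (distance of any of key_a_top, key_b_top, key_c_top, key_d_top from where it was at the start of the episode above 0.006 m).
It fails at once if a loose thing on the bench is lifted, carried or pushed by more than 15 mm (distance of any of tube_1, tube_2, tip_box, tube_rack, bottle_orange, bottle_blue, dish, marker from where it was at the start of the episode above 0.015 m).
It also fails if it takes over 45 s, if anything falls off the work surface, if the arm or the gripper's body presses on something with over 40 N, if the wrist force passes 120 N, or if a joint passes its speed limit or range.

ROBOT

A 6-joint arm with a two-finger parallel gripper is mounted at the origin on the work surface. World frame = base frame: x ahead of the robot, y to its left, z up, the work surface at z = 0. Lengths are in m, angles in rad, forces in N, time in s.
With the tool pointing down it reaches from about 0.15 to 0.775 m from the base axis. Payload 6.1 kg.
Tool frame: the origin (TCP) lies between the finger pads; the fingertips stand 25 mm ahead of it and the grasp point (between the pads) lies 6 mm ahead of it (robot.tip_reach is the distance from the TCP to the fingertips, in m); z points along the fingers, y is the direction in which the jaws open and shut (so a half turn about z gives the same grasp; the last joint's range is limited). The gripper opens to 85 mm and grips with 20 to 120 N. Pads are 22 mm wide; open, the fingers measure 114 mm over their backs; the gripper's body (76 mm by 85 mm) begins 54 mm behind the grasp point. The pads swing forward as they close: fully open they stand 13 mm farther back than shut.
Start: joints at [1.273, 0.126, -0.04, 1.405, 0, 1.571], TCP at [0.154, 0.502, 0.256] pointing down, gripper open.
Joint ranges: [-2.72, 2.72], [-0.95, 1.95], [-1.27, 1.35], [-1.78, 2.02], [-1.46, 1.47], [-3.14, 3.14]. Speed limits (rad/s): [2.39, 2.39, 3.01, 3.14, 3.14, 3.14].

INTERFACE

Orientations are given as a unit quaternion [x, y, z, w].
In Python, from station import robot gives the robot as it stands.
- The arm moves only by the tool move_arm, never from a script. Its argument "deltas" is a list of rows, each a list of 3 entries, a list of its own where there are three numbers: the turn, a rotation vector about the tool's x, y, z in rad, then the shift along the tool's x, y, z in cm, then the opening, from -1 (shut) to 1 (fully open). A call has exactly 10 rows; each row is the pose to reach, as a shift and turn from the pose commanded when the call began, along the tool's axes at that moment; what a row does not reach only later rows make up. A row lasts 1/10 s, in which the tool goes at most 50 mm and 8.59 degrees, less where a joint would pass 70% of its speed; a pose out of reach is approached as far as the arm can. A call with a gripper value outside its range is refused whole. The fingers move at their own pace and stop on an object; the grip force is fixed at half the most. Time passes only in rows, so rows that repeat a pose let the fingers close, or fill a call up. It gives the time, the measured TCP pose, the force and the opening at its end, in the units of the state.
- robot.state(): the state, without advancing time (a new reading comes with each control period).
- robot.read_camera(name): name is "scene" or "top" or "wrist"; returns a dict with "img" (400x640x3 uint8, blue, green, red), "z_map" (400x640 float32, m along the optical axis (not along the pixel's ray), 0 where there is no reading), "fx", "fy", "cx", "cy" (pixels), "R" (3x3) and "t" (3): a world point X has camera coordinates R X + t; the wrist camera has in their place "T_tool_cam" (4x4, takes a point from camera to tool coordinates, whose origin is the TCP and whose axes are the flange's). Camera axes: x right, y down, z forward; pixel columns grow to the right and rows downward; lengths in m; the calibration is good to about 2 mm. A picture is of the moment at which its call begins: read the wrist's pose just before it.
- robot.close_job(): hands the job in, once; it reports no verdict.
The state is a dict: "t": time; "joint_positions": joint angles; "joint_velocities": joint speeds; "joint_torque": joint torques, N m; "ee_pos": TCP position; "ee_rot": TCP orientation; "ft_force": force on the tool from outside, world axes, zero at the start; "ft_torque": the same for the moment, N m; "grip_width": opening from 0.0 (shut) to 1.0 (fully open).
Only numpy, scipy, OpenCV 4.12 (cv2) and the standard library are available. Lean on these libraries where they do the work, as an engineer would, in place of code of your own. Each camera call takes 0.05 s, during which the arm holds its last target. There are 200 camera calls.

## Working session

There is one attempt and no reset: what is moved stays moved. The work goes in short steps, Python scripts to look and compute and a tool call to move; the robot and the scene stay as the last step left them, time stands still between calls to the robot, and variables do not carry over. Pictures are saved under pics/ and viewed, about 8 in all and at most 12, crops included, and the job is handed in when it is done.

Besides the shell and the picture viewer there is one more tool, called after "Request:" as name(argument=value, ...) on one line, values as JSON. move_arm: Moves the arm, as the interface text tells. Its arguments: {"type":"object","properties":{"deltas":{"type":"array"}},"required":["deltas"]}

```bash
mkdir -p pics; python3 - <<'E'
from station import robot
import cv2,pickle
s=robot.state();print({k:s[k] for k in('t','ee_pos','ee_rot','ft_force','grip_width')},robot.tip_reach)
d={}
for n in('top','scene'):
    c=robot.read_camera(n);d[n]=c;cv2.imwrite(f'pics/{n}.png',c['img']);print(n,c['fx'],c['fy'],c['cx'],c['cy'],c['R'],c['t'])
pickle.dump(d,open('c.pkl','wb'))
E
```

```text
{'t': 0.0, 'ee_pos': array([0.15394711, 0.50153895, 0.2555086 ]), 'ee_rot': array([ 1.48358771e-01,  9.88933268e-01, -8.07374506e-04, -1.22453041e-04]), 'ft_force': array([-0.40841275, -0.00375054, -0.30367816]), 'grip_width': 1.0014711841624926} 0.025
top 407.32756385631484 407.32756385631484 314.33292900973066 204.65563130642684 [[-0.00307168 -0.9999844   0.00466428]
 [-0.98947284  0.00236447 -0.14469936]
 [ 0.14468608 -0.00505965 -0.98946467]] [0.0464897  0.56497308 0.83655337]
scene 384.24915388912433 384.24915388912433 323.3465805337999 202.08193670721107 [[-0.72562658  0.68807771  0.00388911]
 [ 0.57343592  0.60783333 -0.54928124]
 [-0.38031211 -0.39634291 -0.8356285 ]] [ 0.3760873  -0.30968984  1.25840124]
```

View pics/top.png

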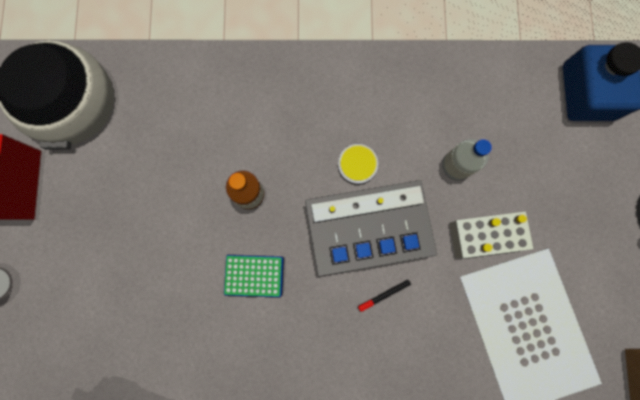

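View pics/scene.png

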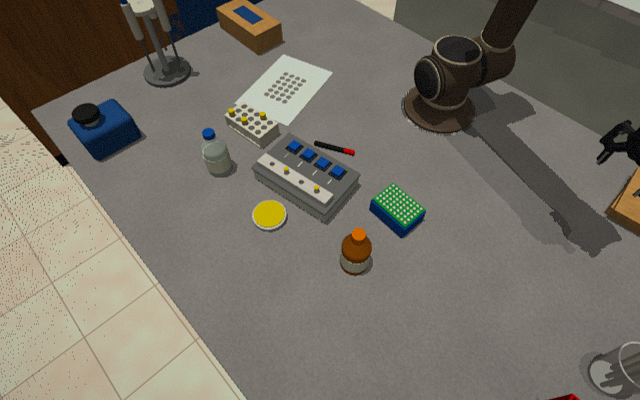

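The top view shows the key row at about (340,254), (363,249), (387,246), (411,242), left to right for the robot. The scene view shows the same keys at about (338,172), (323,163), (308,154), (293,146). Next I triangulate them.

```bash
python3 - <<'E'
import pickle,cv2,numpy as np
d=pickle.load(open('c.pkl','rb'))
seeds={'top':[(340,254),(363,249),(387,246),(411,242)],'scene':[(338,172),(323,163),(308,154),(293,146)]}
P={};px={}
for n,c in d.items():
    K=np.array([[c['fx'],0,c['cx']],[0,c['fy'],c['cy']],[0,0,1]]);P[n]=K@np.c_[c['R'],c['t']]
    h=cv2.cvtColor(c['img'],cv2.COLOR_BGR2HSV);m=cv2.inRange(h,(100,120,90),(130,255,255))
    _,lab,st,ce=cv2.connectedComponentsWithStats(m)
    px[n]=[]
    for u,v in seeds[n]:
        l=lab[v,u];
        ys,xs=np.where(lab==l); px[n].append(ce[l])
        z=np.median(c['z_map'][ys,xs]);u,v=ce[l]
        X=c['R'].T@(np.array([(u-c['cx'])/c['fx']*z,(v-c['cy'])/c['fy']*z,z])-c['t']);print(n,l,st[l],ce[l].round(1),X.round(4))
X=cv2.triangulatePoints(P['top'],P['scene'],np.array(px['top']).T,np.array(px['scene']).T);X=(X[:3]/X[3]).T
print(X.round(4))
v=X[0]-X[3];print(np.arctan2(-v[0],v[1]),np.linalg.norm(v))
E
```

```text
top 6 [332 247  16  15 198] [339.5 254.1] [ 0.4584 -0.0061  0.0688]
top 5 [356 243  16  15 193] [363.2 249.8] [ 0.4671 -0.0553  0.0657]
top 4 [380 238  16  16 195] [387.2 245.7] [ 0.4753 -0.1044  0.0691]
top 3 [403 234  16  16 194] [410.8 241.6] [ 0.4836 -0.1535  0.069 ]
scene 7 [331 165  13  11  85] [337.2 170. ] [ 0.4615 -0.0063  0.0676]
scene 6 [316 157  14  11  82] [322.3 161.8] [ 0.4696 -0.0557  0.065 ]
scene 5 [302 148  13  10  79] [308.  152.7] [ 0.4785 -0.1041  0.0684]
scene 4 [288 140  13  10  73] [294.  144.5] [ 0.4864 -0.1538  0.0676]
[[ 0.4591 -0.0071  0.0645]
 [ 0.4677 -0.0564  0.0625]
 [ 0.4759 -0.1058  0.0647]
 [ 0.4843 -0.1551  0.0646]]
0.16882593842633245 0.15011716065826244
```

Request:
move_arm(deltas=[[[0,0,-0.04],[-2,-1.8,0],-1],[[0,0,-0.09],[-6,-5.4,0],-1],[[0,0,-0.14],[-10,-9,0],-1],[[0,0,-0.19],[-14,-12.6,0],-1],[[0,0,-0.24],[-18,-16.1,0],-1],[[0,0,-0.29],[-22,-19.7,0],-1],[[0,0,-0.34],[-26,-23.3,0],-1],[[0,0,-0.39],[-30,-26.9,0],-1],[[0,0,-0.43],[-33,-29.6,0],-1],[[0,0,-0.467],[-35,-31.4,0],-1]])

```text
t: 1.1
ee_pos: [0.397, 0.0967, 0.2562]
ee_rot: [-0.085, 0.996, -0.0, 0.0]
ft_force: [1.5, 0.4, 0.1]
grip_width: -0.002
```

Request:
move_arm(deltas=[[[0,0,0],[-1,-3,1],-1],[[0,0,0],[-2.2,-6,3],-1],[[0,0,0],[-3.4,-9,6],-1],[[0,0,0],[-4.2,-11,9],-1],[[0,0,0],[-4.5,-11.4,11],-1],[[0,0,0],[-4.5,-11.4,12.5],-1],[[0,0,0],[-4.5,-11.4,13],-1],[[0,0,0],[-4.5,-11.4,13],-1],[[0,0,0],[-4.5,-11.4,13],-1],[[0,0,0],[-4.5,-11.4,13],-1]])

```text
t: 2.1
ee_pos: [0.4606, -0.0056, 0.1274]
ee_rot: [-0.085, 0.996, -0.0, 0.001]
ft_force: [-0.3, 0.6, 0.5]
grip_width: -0.005
```

```bash
python3 - <<'E'
from station import robot
import cv2,numpy as np
from scipy.spatial.transform import Rotation as Ro
s=robot.state();c=robot.read_camera('wrist');cv2.imwrite('pics/w1.png',c['img'])
print(s['ee_pos'],s['ee_rot'],s['ft_force'],s['t'])
R=Ro.from_quat(s['ee_rot']).as_matrix();T=c['T_tool_cam']
h=cv2.cvtColor(c['img'],cv2.COLOR_BGR2HSV);m=cv2.inRange(h,(100,120,70),(130,255,255))
_,lab,st,ce=cv2.connectedComponentsWithStats(m)
for l in range(1,len(st)):
    if st[l][4]<300: continue
    ys,xs=np.where(lab==l);z=np.median(c['z_map'][ys,xs]);u,v=ce[l]
    X=T@np.array([(u-c['cx'])/c['fx']*z,(v-c['cy'])/c['fy']*z,z,1]);print(st[l],X[:3].round(4),(R@X[:3]+s['ee_pos']).round(4))
E
```

```text
[ 0.46062958 -0.00557861  0.12735775] [-8.47249702e-02  9.96403964e-01 -8.74053978e-05  9.01726331e-04] [-0.32722908  0.57198602  0.54018696] 2.1
[ 460  123  180  119 4922] [0.0309 0.1284 0.0909] [0.4086 0.1158 0.0363]
[  61  205   63   45 2413] [ 0.0031 -0.1467  0.059 ] [ 0.4825 -0.1507  0.0684]
[ 141  205   55   45 2215] [ 0.0032 -0.098   0.0587] [ 0.4741 -0.1027  0.0686]
[ 220  204   48   45 1974] [ 0.0025 -0.0502  0.0613] [ 0.4668 -0.0554  0.0661]
[ 299  205   44   46 1673] [ 0.005  -0.0009  0.0581] [ 0.4559 -0.0073  0.0692]
```

View pics/w1.png

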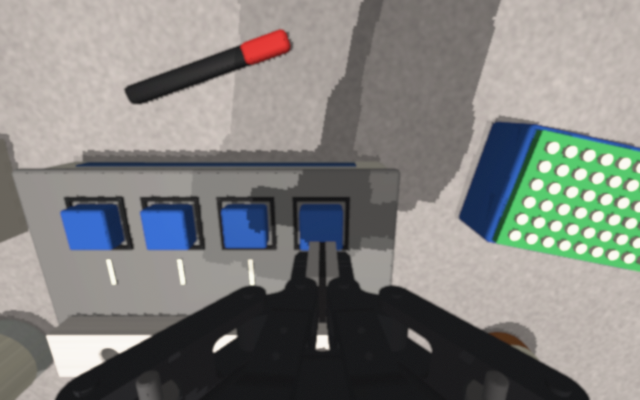

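Fingertips are shut and centred over the leftmost key, which is at (322,227) in the picture. The second key from the left, at (245,226), measures 3 mm lower at 0.066 m, so it is probably the latched one. I descend slowly.

Request:
move_arm(deltas=[[[0,0,0],[0.15,0,1],-1],[[0,0,0],[0.15,0,2],-1],[[0,0,0],[0.15,0,2.5],-1],[[0,0,0],[0.15,0,2.7],-1],[[0,0,0],[0.15,0,2.8],-1],[[0,0,0],[0.15,0,2.8],-1],[[0,0,0],[0.15,0,2.8],-1],[[0,0,0],[0.15,0,2.8],-1],[[0,0,0],[0.15,0,2.8],-1],[[0,0,0],[0.15,0,2.8],-1]])

```text
t: 3.15
ee_pos: [0.4587, -0.0061, 0.0984]
ee_rot: [-0.084, 0.996, -0.0, 0.0]
ft_force: [-0.7, 0.4, 0.5]
grip_width: 0.001
```

Request:
move_arm(deltas=[[[0,0,0],[0,0,0.15],-1],[[0,0,0],[0,0,0.25],-1],[[0,0,0],[0,0,0.3],-1],[[0,0,0],[0,0,0.35],-1],[[0,0,0],[0,0,0.4],-1],[[0,0,0],[0,0,0.4],-1],[[0,0,0],[0,0,0.4],-1],[[0,0,0],[0,0,0.4],-1],[[0,0,0],[0,0,0.4],-1],[[0,0,0],[0,0,0.4],-1]])

```text
t: 4.15
ee_pos: [0.4586, -0.006, 0.0943]
ee_rot: [-0.085, 0.996, -0.0, 0.0]
ft_force: [0.1, 0.5, 0.0]
grip_width: 0.001
```

Request:
move_arm(deltas=[[[0,0,0],[0,0,0.03],-1],[[0,0,0],[0,0,0.06],-1],[[0,0,0],[0,0,0.09],-1],[[0,0,0],[0,0,0.12],-1],[[0,0,0],[0,0,0.12],-1],[[0,0,0],[0,0,0.12],-1],[[0,0,0],[0,0,0.12],-1],[[0,0,0],[0,0,0.12],-1],[[0,0,0],[0,0,0.12],-1],[[0,0,0],[0,0,0.12],-1]])

```text
t: 5.15
ee_pos: [0.4586, -0.006, 0.0931]
ee_rot: [-0.084, 0.996, -0.0, 0.0]
ft_force: [-1.4, -0.1, 3.4]
grip_width: -0.001
```

A force of 3.4 N on the first key, so the tap counts. Now lift, shift 5 cm to the right and descend to the same height: there should be no contact if the second key is the latched one.

Request:
move_arm(deltas=[[[0,0,0],[0,0,-0.8],-1],[[0,0,0],[0,0,-1.5],-1],[[0,0,0],[0,-1.7,-1.5],-1],[[0,0,0],[0,-3.4,-1.5],-1],[[0,0,0],[0,-5,-1.5],-1],[[0,0,0],[0,-5,-1],-1],[[0,0,0],[0,-5,-0.5],-1],[[0,0,0],[0,-5,-0.2],-1],[[0,0,0],[0,-5,-0.05],-1],[[0,0,0],[0,-5,-0.02],-1]])

```text
t: 6.15
ee_pos: [0.4667, -0.0548, 0.093]
ee_rot: [-0.085, 0.996, 0.0, -0.0]
ft_force: [1.1, 0.3, -1.1]
grip_width: 0.004
```

Request:
move_arm(deltas=[[[0,0,0],[0,0,0],-1],[[0,0,0],[0,0,0],-1],[[0,0,0],[0,0,0.05],-1],[[0,0,0],[0,0,0.05],-1],[[0,0,0],[0,0,0.05],-1],[[0,0,0],[0,0,0.05],-1],[[0,0,0],[0,0,0.05],-1],[[0,0,0],[0,0,0.05],-1],[[0,0,0],[0,0,0.05],-1],[[0,0,0],[0,0,0.05],-1]])

```text
t: 7.15
ee_pos: [0.467, -0.0553, 0.0928]
ee_rot: [-0.084, 0.996, -0.0, 0.0]
ft_force: [0.4, -0.5, -0.7]
grip_width: 0.002
```

No contact at a depth where the first key gave 3.4 N, so the second key is the latched one. I go on down about 2.5 mm.

Request:
move_arm(deltas=[[[0,0,0],[0,0,0.1],-1],[[0,0,0],[0,0,0.15],-1],[[0,0,0],[0,0,0.18],-1],[[0,0,0],[0,0,0.21],-1],[[0,0,0],[0,0,0.24],-1],[[0,0,0],[0,0,0.24],-1],[[0,0,0],[0,0,0.24],-1],[[0,0,0],[0,0,0.24],-1],[[0,0,0],[0,0,0.24],-1],[[0,0,0],[0,0,0.24],-1]])

```text
t: 8.15
ee_pos: [0.467, -0.0553, 0.0906]
ee_rot: [-0.085, 0.996, -0.0, 0.0]
ft_force: [-3.3, -0.2, 5.1]
grip_width: 0.002
```

Request:
move_arm(deltas=[[[0,0,0],[0,0,-1],-1],[[0,0,0],[0,0,-1.8],-1],[[0,0,0],[0,-1.7,-1.8],-1],[[0,0,0],[0,-3.4,-1.8],-1],[[0,0,0],[0,-5,-1.8],-1],[[0,0,0],[0,-5,-1.2],-1],[[0,0,0],[0,-5,-0.7],-1],[[0,0,0],[0,-5,-0.5],-1],[[0,0,0],[0,-5,-0.4],-1],[[0,0,0],[0,-5,-0.35],-1]])

```text
t: 9.15
ee_pos: [0.475, -0.104, 0.094]
ee_rot: [-0.085, 0.996, 0.0, -0.0]
ft_force: [-2.3, 0.3, 3.9]
grip_width: 0.002
```

Request:
move_arm(deltas=[[[0,0,0],[0,0,0.03],-1],[[0,0,0],[0,0,0.06],-1],[[0,0,0],[0,0,0.08],-1],[[0,0,0],[0,0,0.08],-1],[[0,0,0],[0,0,0.08],-1],[[0,0,0],[0,0,0.08],-1],[[0,0,0],[0,0,0.08],-1],[[0,0,0],[0,0,0.08],-1],[[0,0,0],[0,0,0.08],-1],[[0,0,0],[0,0,0.08],-1]])

```text
t: 10.15
ee_pos: [0.4756, -0.1046, 0.0932]
ee_rot: [-0.085, 0.996, 0.0, 0.0]
ft_force: [-0.9, 2.7, 3.8]
grip_width: 0.003
```

Request:
move_arm(deltas=[[[0,0,0],[0,0,-0.8],-1],[[0,0,0],[0,0,-1.5],-1],[[0,0,0],[0,-1.7,-1.5],-1],[[0,0,0],[0,-3.4,-1.5],-1],[[0,0,0],[0,-5,-1.5],-1],[[0,0,0],[0,-5,-1],-1],[[0,0,0],[0,-5,-0.5],-1],[[0,0,0],[0,-5,-0.3],-1],[[0,0,0],[0,-5,-0.2],-1],[[0,0,0],[0,-5,-0.1],-1]])

```text
t: 11.15
ee_pos: [0.4837, -0.1535, 0.094]
ee_rot: [-0.085, 0.996, 0.0, -0.0]
ft_force: [-2.2, 0.5, 4.2]
grip_width: -0.002
```

Request:
move_arm(deltas=[[[0,0,0],[0,0,0.04],-1],[[0,0,0],[0,0,0.07],-1],[[0,0,0],[0,0,0.1],-1],[[0,0,0],[0,0,0.1],-1],[[0,0,0],[0,0,0.1],-1],[[0,0,0],[0,0,0.1],-1],[[0,0,0],[0,0,0.1],-1],[[0,0,0],[0,0,0.1],-1],[[0,0,0],[0,0,0.1],-1],[[0,0,0],[0,0,0.1],-1]])

```text
t: 12.15
ee_pos: [0.484, -0.1538, 0.0931]
ee_rot: [-0.085, 0.996, 0.0, 0.0]
ft_force: [-1.8, 3.4, 4.6]
grip_width: -0.0
```

All four are tapped. I go back above the second key and check its height there before pressing.

Request:
move_arm(deltas=[[[0,0,0],[0,0,-1],-1],[[0,0,0],[0,0,-2],-1],[[0,0,0],[0,2,-3],-1],[[0,0,0],[0,5,-3],-1],[[0,0,0],[0,8,-3],-1],[[0,0,0],[0,9.5,-3],-1],[[0,0,0],[0,10,-3],-1],[[0,0,0],[0,10,-3],-1],[[0,0,0],[0,10,-3],-1],[[0,0,0],[0,10,-3],-1]])

```text
t: 13.15
ee_pos: [0.4673, -0.0561, 0.1232]
ee_rot: [-0.084, 0.996, -0.0, 0.0]
ft_force: [-0.3, -0.6, 0.2]
grip_width: 0.002
```

```bash
cat >look.py <<'E'
from station import robot
import cv2,numpy as np,sys
from scipy.spatial.transform import Rotation as Ro
s=robot.state();c=robot.read_camera('wrist');cv2.imwrite(f'pics/{sys.argv[1]}.png',c['img'])
print(s['ee_pos'],s['ft_force'],s['t'])
R=Ro.from_quat(s['ee_rot']).as_matrix();T=c['T_tool_cam']
h=cv2.cvtColor(c['img'],cv2.COLOR_BGR2HSV);m=cv2.inRange(h,(100,120,70),(130,255,255))
_,lab,st,ce=cv2.connectedComponentsWithStats(m)
for l in range(1,len(st)):
    if st[l][4]<300: continue
    ys,xs=np.where(lab==l);z=np.median(c['z_map'][ys,xs]);u,v=ce[l]
    X=T@np.array([(u-c['cx'])/c['fx']*z,(v-c['cy'])/c['fy']*z,z,1]);print(st[l],(R@X[:3]+s['ee_pos']).round(4))
E
python3 look.py w2
```

```text
[ 0.46727078 -0.05610614  0.12319577] [-0.31717459 -0.58988198  0.202616  ] 13.15
[ 522  125  118  123 6617] [0.4111 0.113  0.0342]
[ 219  209   50   47 2133] [ 0.4742 -0.1044  0.069 ]
[ 301  209   43   43 1485] [ 0.4637 -0.0567  0.0663]
[ 377  209   49   46 2097] [ 0.4576 -0.0081  0.0689]
[ 139  210   56   46 2306] [ 0.4824 -0.152   0.0686]
```

The second key is still latched (0.0663 m, the others about 0.069). Now the firm press.

Request:
move_arm(deltas=[[[0,0,0],[0,0,1],-1],[[0,0,0],[0,0,2],-1],[[0,0,0],[0,0,2.7],-1],[[0,0,0],[0,0,3.1],-1],[[0,0,0],[0,0,3.3],-1],[[0,0,0],[0,0,3.5],-1],[[0,0,0],[0,0,3.7],-1],[[0,0,0],[0,0,3.85],-1],[[0,0,0],[0,0,3.9],-1],[[0,0,0],[0,0,3.9],-1]])

```text
t: 14.2
ee_pos: [0.4663, -0.0553, 0.0855]
ee_rot: [-0.085, 0.996, -0.0, -0.0]
ft_force: [-7.7, 0.5, 14.6]
grip_width: 0.001
```

14.6 N, at or near the stop. I raise slowly at first, then well clear.

Request:
move_arm(deltas=[[[0,0,0],[0,0,-0.2],-1],[[0,0,0],[0,0,-0.5],-1],[[0,0,0],[0,0,-0.8],-1],[[0,0,0],[0,0,-1.2],-1],[[0,0,0],[0,0,-2],-1],[[0,0,0],[0,0,-3],-1],[[0,0,0],[0,0,-4],-1],[[0,0,0],[0,0,-4],-1],[[0,0,0],[0,0,-4],-1],[[0,0,0],[0,0,-4],-1]])

```text
t: 15.2
ee_pos: [0.4668, -0.0553, 0.1238]
ee_rot: [-0.085, 0.996, 0.0, -0.0]
ft_force: [-0.0, -0.1, 0.3]
grip_width: -0.001
```

```bash
python3 look.py w3
```

```text
[ 0.46681418 -0.0553192   0.12380712] [-0.02871266 -0.10803338  0.25495083] 15.2
[ 520  126  120  122 6508] [0.411  0.113  0.0341]
[ 138  210   56   46 2302] [ 0.4824 -0.152   0.0686]
[ 218  210   50   46 2129] [ 0.4742 -0.1044  0.0689]
[ 299  210   44   42 1508] [ 0.4626 -0.057   0.0691]
[ 375  210   49   45 2081] [ 0.4575 -0.0082  0.0689]
```

View pics/w3.png

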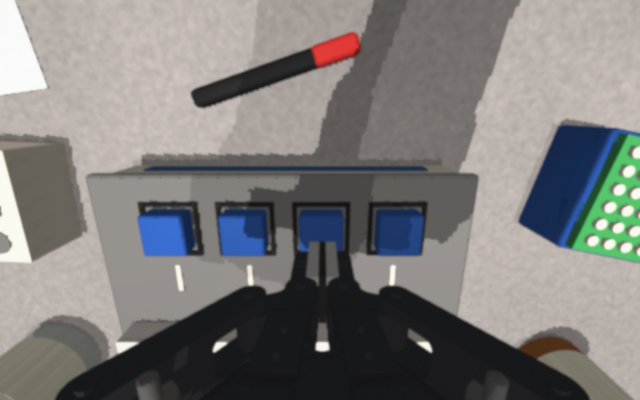

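The second key, at (321,230), now measures 0.069 m like the other three. The scene is undisturbed and the gripper is clear, so I hand in.

```bash
python3 -c "
from station import robot
robot.close_job()"
```

```text
the job is handed in; nothing more can be done
```

The second key from the left was the latched one. I released it, and all four keys now stand up. I handed the job in after about 15 s of robot time.

- **Taps:** I tapped left to right with the fingers shut, reading 3.4, 5.1, 3.8 and 4.6 N at the wrist. The first reading was within the suggested 1 to 3 N plus sensor noise (about 1 N); the others ran above it. The second key stood about 3 mm lower than the rest by both touch and camera, and it was still latched (0.0663 m) after all four taps.
- **Release:** I pressed the second key to about 8 mm down, reading 14.6 N, then raised the finger.
- **Last check:** The wrist camera puts all four caps at 0.0686–0.0691 m. The gripper was clear, with about 0.3 N at the wrist. Nothing looked moved in the last wrist picture, but it shows only part of the scene, and I did not measure the loose things again.
- **Disagreement:** Triangulating the two fixed cameras put the caps about 4 mm too low. The depth readings agreed with the stated heights, so I used those.

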